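Press the tag down on the carton

TASK

Set the small carton that carries the white tag with an orange spot on the sloped packing rest: tag side up, square and midway across between the dark lines, its tag end uphill and its other end against the blue lip, and let go of it. Then lift the red-handled label press out of its stand and hold its round pad flat on the orange spot, square to the sloping carton, pushing gently so that the spring plunger is about half way in. Finish while still holding the press there in the gripper, and leave the plain carton, the tape roll and the stapler alone.

Things in the scene. Friction and masses are not known exactly. Their poses are not given: they have to be found in the camera images.
- carton: Cardboard carton on the bench, 110 (x) by 60 (y) by 45 (z) mm, about 0.18 kg. Origin: centre of its underside; x along its length towards the tag end, z up. On top: a white 44 mm square tag with an orange spot 20 mm across, 25 mm from the middle towards +x.
- spot (a point): Centre of the orange spot on the carton's top face; same axes as the carton: z points out of the face.
- deck: Plywood deck of the packing rest, fixed, 150 mm wide, rising away from the robot at 20 degrees. Origin: on its surface, midway across, at the uphill foot of the blue lip, 35 mm above the bench; x uphill along the surface (170 mm long), y across to the left, z square out of it. Lip 16 mm high. Dark lines at y = +-36 mm; no side walls. A carton home against the lip has its origin at x = 55 mm.
- press: Label press, 0.23 kg, upright in its stand, lifts straight out. Origin: on its axis, at the underside of the black skirt (48 mm across, z 0 to 8 mm) that rests on the stand; z up the grip. Red square grip 30 by 30 mm, sides along x and y, z 8 to 70 mm: grip near z = 45. Below: barrel 26 mm across to z = -12, green rod, black round pad 28 mm across with its face at z = -34 (spring out).
- pad_face (a point): Centre of the pad's working face; same axes as the press: z points from the face up the grip, so it is parallel to the spot's z when the pad is flat on it.
- press_pad (a joint): How far the spring plunger is pushed in, in m: 0 fully out, 0.014 fully in (the pad then meets the barrel and the green rod has vanished). The spring takes about 1.5 N to start moving, 5 N half way (0.007) and 8.5 N fully in.
- stand: Grey stand of the press, fixed to the bench: block 80 by 80 by 50 mm high with a 37 mm upright hole through its middle. Origin: centre of its underside.
- plain_carton: Bystander: carton of the same size (110 by 60 by 45 mm) without tag or spot, a tan tape strip along its top. Origin: centre of its underside. Leave it.
- tape_roll: Bystander: roll of tan packing tape lying flat, 96 mm across, 48 mm high. Origin: centre of its underside. Leave it.
- stapler: Bystander: blue and black stapler, 34 (x) by 130 (y) by 54 mm high. Origin: centre of its underside. Leave it.
Things that resemble listed ones, but are neither listed nor needed, are in the scene too. What is shaped like the carton but pink or yellow is not meant.

How it is judged:
By the outcome, as a careful person would: the job done as asked, in the order asked, and still so for the second after the job is handed in, while the arm keeps its last pose, push and grip.
It also fails if it takes over 48 s, if anything falls off the work surface, if the arm or the gripper's body presses on something with over 40 N, if the wrist force passes 120 N, or if a joint passes its speed limit or range.

ROBOT

A 7-joint arm with a two-finger parallel gripper is mounted at the origin on the work surface. World frame = base frame: x ahead of the robot, y to its left, z up, the work surface at z = 0. Lengths are in mm, angles in rad, forces in N, time in s.
With the tool pointing down it reaches from about 400 to 875 mm from the base axis. Payload 4.4 kg.
Tool frame: the origin (TCP) lies between the finger pads; the fingertips stand arm.nose_length ahead of it and the grasp point (between the pads) lies 5 mm behind it (arm.nose_length is the distance from the TCP to the fingertips, in mm); z points along the fingers, y is the line along which they close (so a half turn about z gives the same grasp; the last joint's range is limited). The gripper opens to 85 mm and grips with 20 to 120 N. Pads are 22 mm wide; open, the fingers measure 114 mm over their backs; the gripper's body (76 mm by 85 mm) begins 54 mm behind the grasp point. The pads swing forward as they close: fully open they stand 13 mm farther back than shut.
Start: joints at [1.114, 0.628, 0.038, 1.517, -0.027, 0.996, -0.02], TCP at [247.631, -600.996, 245.313] pointing down, gripper open.
Joint ranges: [-3.06, 3.06], [-0.37, 2.12], [-1.25, 1.32], [0.18, 2.47], [-1.1, 4.24], [0.23, 1.98], [-2.94, 2.94]. Speed limits (rad/s): [2.57, 2.57, 3.14, 3.14, 3.14, 3.14, 3.14].

INTERFACE

Orientations are given as a unit quaternion [w, x, y, z].
In Python, from plant import state, viewer, arm gives the robot as it stands. The module is installed in compiled form; this text tells all that it offers.
- The arm moves only by the tool arm_command, never from a script. Its argument "plan" is a list of rows, each an object with "xyz": the shift along the tool's x, y, z in m, a list of three; "roll": the turn about the tool's z in degrees; "grip": the closure in counts, from 0 (fully open) to 255 (shut). In form: [{"xyz": [tx, ty, tz], "roll": roll, "grip": grip}, ...]. A call has 1 to 8 rows; each row shifts and turns the commanded pose from where the row before left it, along the tool's axes as they then stand; what a row does not reach is not made up. A row lasts 1/8 s, in which the tool goes at most 62.5 mm and 10.7 degrees, less where a joint would pass 70% of its speed; a pose out of reach is approached as far as the arm can. A call with a gripper value outside its range is refused whole. The fingers move at their own pace and stop on an object; "force" is the grip in N (left out, the last holds). Time passes only in rows, so rows that do not move let the fingers close. It gives the time, the measured TCP pose, the force, the opening and the grip force at its end, in the units of the state.
- state(): the state, without advancing time (a new reading comes with each control period).
- viewer.capture(name): name is "scene" or "side" or "wrist"; returns (picture, depth): 480x640x3 uint8, blue, green, red; 480x640 float32, mm along the optical axis (not along the pixel's ray), 0 where there is no reading.
- viewer.camera_model(name): a dict with "fx", "fy", "cx", "cy" (pixels), "k1" (the pictures are not rectified: a ray, as slopes to the right and down, at radius r is drawn at 1 + k1 r^2 times it, then the intrinsics apply), "extrinsics" (4x4, takes a point from camera to world coordinates). Camera axes: x right, y down, z forward; pixel columns grow to the right and rows downward; lengths in mm; the calibration is good to about 2 mm. A picture is of the moment at which its call begins: read the wrist's pose just before it. camera_model takes no time and is no camera call; for the wrist camera it gives the pose at the moment of the call.
- arm.job_done(): hands the job in; it is judged then, once.
The state is a dict: "time": time; "joint_positions": joint angles; "qd": joint speeds; "joint_efforts": joint torques, N m; "ee_pos": TCP position; "eef_rot": TCP orientation; "contact_force": force on the tool from outside, world axes, zero at the start; "ft_torque": the same for the moment, N m; "finger_gap": finger opening in mm; "gripper_force": force on a finger pad.
Only numpy, scipy, OpenCV 4.12 (cv2) and the standard library are available. Lean on these libraries where they do the work, as an engineer would, in place of code of your own. Each camera call takes 0.05 s, during which the arm holds its last target. There are 200 camera calls.

## Working session

There is one attempt and no reset: what is moved stays moved. The work goes in short steps, Python scripts to look and compute and a tool call to move; the robot and the scene stay as the last step left them, time stands still between calls to the robot, and variables do not carry over. Pictures are saved under pics/ and viewed, at most 10 in all, crops included, and the job is handed in when it is done.

Besides the shell and the picture viewer there is one more tool, called after ">>>" in YAML: its name, and indented under it one key for each argument. arm_command: Moves the arm, as the interface text tells. Its arguments: {"type":"object","properties":{"plan":{"type":"array"},"force":{"type":"number"}},"required":["plan"]}

```bash
mkdir -p pics; cat > h.py <<'E'
import numpy as np, cv2
from plant import state, viewer, arm
from scipy.spatial.transform import Rotation as R
def cap(n,f):
    m=viewer.camera_model(n); p,d=viewer.capture(n); cv2.imwrite(f'pics/{f}.png',p)
    np.savez(f'pics/{f}.npz',p=p,d=d,E=m['extrinsics'],k=[m[a] for a in('fx','fy','cx','cy','k1')]); return p,d
def cloud(f):
    z=np.load(f'pics/{f}.npz'); fx,fy,cx,cy,k1=z['k']; d=z['d']; h,w=d.shape
    u,v=np.meshgrid(np.arange(w),np.arange(h))
    K=np.array([[fx,0,cx],[0,fy,cy],[0,0,1.]])
    q=cv2.undistortPoints(np.stack([u,v],-1).reshape(-1,1,2).astype(float),K,np.array([k1,0,0,0.])).reshape(h,w,2)
    P=np.concatenate([q*d[...,None],d[...,None]],-1)
    W=P@z['E'][:3,:3].T+z['E'][:3,3]; W[d<=0]=np.nan
    return z['p'],W
def rot(): 
    q=state()['eef_rot']; return R.from_quat([q[1],q[2],q[3],q[0]]).as_matrix()
E
python3 - <<'E'
from h import *
print(state()); print(arm.nose_length)
for n in('scene','side'): cap(n,n+'0'); print(viewer.camera_model(n))
E
```

```text
{'time': 0.0, 'joint_positions': array([ 1.11418174,  0.6293131 ,  0.03844514,  1.51834912, -0.02696771,
        0.99629541, -0.0200281 ]), 'qd': array([-0.0013536 , -0.00053287, -0.00032997, -0.00192395,  0.00091377,
       -0.00162145, -0.00054006]), 'joint_efforts': array([ 1.00495723e-03, -5.63402724e+01,  1.22570615e+00, -1.93441415e+01,
        1.08027802e-02,  1.06234686e-02, -1.36320412e-05]), 'ee_pos': array([ 247.40713565, -600.44193178,  244.41656476]), 'eef_rot': array([-9.00575399e-04,  9.80969481e-01,  1.94159789e-01, -2.04374353e-04]), 'contact_force': array([-0.37604786,  0.24570604, -0.18224107]), 'ft_torque': array([ 0.016698  , -0.02577129, -0.04172861]), 'gripper_force': 0.0, 'finger_gap': 85.56077748160082}
14.0
{'fx': 454.4935656435304, 'fy': 454.4935656435304, 'cx': 328.55121536025086, 'cy': 230.59125985825762, 'k1': -0.0468949001771885, 'extrinsics': array([[ 5.81222571e-02,  7.66673600e-01, -6.39400809e-01,
         1.13418123e+03],
       [ 9.98271203e-01, -3.90264488e-02,  4.39493150e-02,
        -2.01592711e+01],
       [ 8.74123667e-03, -6.40849848e-01, -7.67616482e-01,
         8.20722775e+02],
       [ 0.00000000e+00,  0.00000000e+00,  0.00000000e+00,
         1.00000000e+00]])}
{'fx': 570.1569888106017, 'fy': 570.1569888106017, 'cx': 325.4762619103862, 'cy': 231.5139070172593, 'k1': -0.10820977575622553, 'extrinsics': array([[-7.39761609e-01, -3.74252668e-01,  5.59184855e-01,
        -2.66297377e+02],
       [-6.72779162e-01,  4.24987268e-01, -6.05602197e-01,
         8.55583596e+02],
       [-1.09982061e-02, -8.24209174e-01, -5.66178662e-01,
         8.56390800e+02],
       [ 0.00000000e+00,  0.00000000e+00,  0.00000000e+00,
         1.00000000e+00]])}
```

View pics/scene0.png

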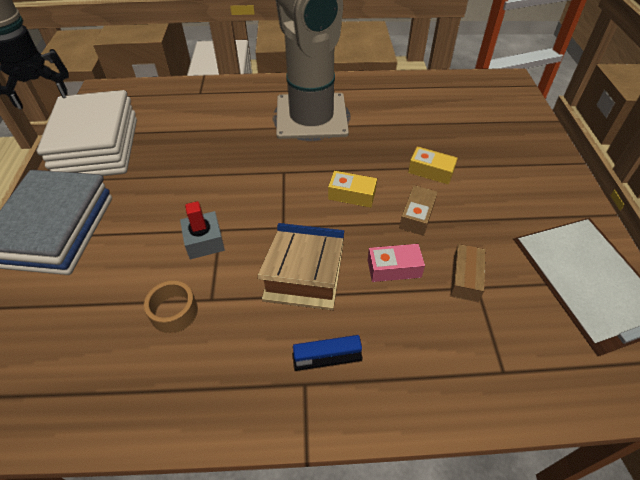

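View pics/side0.png

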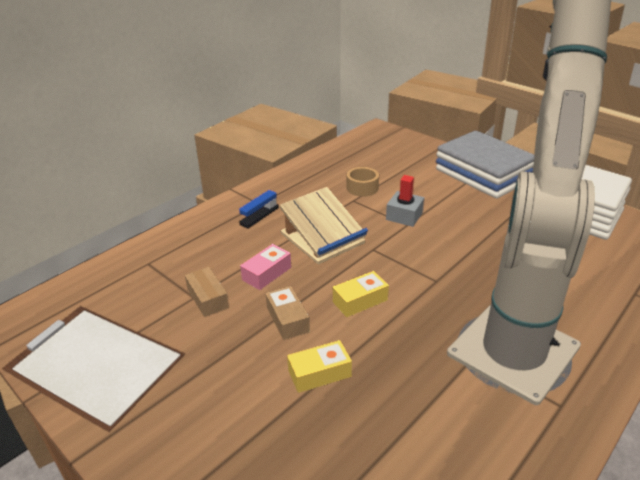

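The scene view (robot at the top) shows these possible mistakes for the carton: yellow boxes at (432,162) and (352,187), a pink box at (397,262), and the plain carton at (469,272). The cardboard one with a tag is at (418,210), and that is my choice. The press is at (196,222) and the deck at (303,265), with its lip on the robot side.

```bash
python3 - <<'E'
from h import *
p,W=cloud('scene0')
cv2.imwrite('pics/crop1.png',np.hstack([cv2.resize(p[175:245,380:470],None,fx=4.3,fy=4.3,interpolation=3),cv2.resize(p[190:260,165:255],None,fx=4.3,fy=4.3,interpolation=3)]))
def rect(P,nm):
    P=P.astype(np.float32); r=cv2.minAreaRect(P); print(nm,r,len(P))
def reg(W,x0,x1,y0,y1,zl,zh):
    S=W[y0:y1,x0:x1].reshape(-1,3); return S[(S[:,2]>zl)&(S[:,2]<zh)]
for f,b in(('scene0',(395,445,180,240)),('side0',(262,312,284,338))):
    p,W=cloud(f); S=reg(W,*b,38,52); print(np.median(S[:,2])); rect(S[:,:2],'carton')
    hsv=cv2.cvtColor(p,cv2.COLOR_BGR2HSV)
    sub=np.zeros(p.shape[:2],bool); sub[b[2]:b[3],b[0]:b[1]]=1
    m=sub&(hsv[...,1]>180)&(hsv[...,2]>200); print('spot',m.sum(),np.nanmean(W[m],0))
for f,b in(('scene0',(175,230,195,262)),('side0',(380,430,170,228))):
    p,W=cloud(f); rect(reg(W,*b,44,53)[:,:2],'stand'); 
    S=reg(W,*b,55,200); print('press top',np.nanmax(S[:,2])); T=S[S[:,2]>S[:,2].max()-4]; rect(T[:,:2],'top')
    hsv=cv2.cvtColor(p,cv2.COLOR_BGR2HSV)
    sub=np.zeros(p.shape[:2],bool); sub[b[2]:b[3],b[0]:b[1]]=1
    m=sub&(hsv[...,1]>180)&((hsv[...,0]<8)|(hsv[...,0]>172)); Q=W[m]; Q=Q[np.isfinite(Q[:,0])];print('red',Q.min(0),Q.max(0)); rect(Q[:,:2],'grip')
for f,b in(('scene0',(255,350,220,310)),('side0',(275,370,185,260))):
    p,W=cloud(f); S=reg(W,*b,15,130)
    # ransac plane
    rng=np.random.default_rng(0);best=None;bn=0
    for i in range(500):
        a=S[rng.choice(len(S),3,False)];n=np.cross(a[1]-a[0],a[2]-a[0]);n/=np.linalg.norm(n)+1e-9;n*=np.sign(n[2])
        if n[2]<.9 or n[2]>.98: continue
        I=abs((S-a[0])@n)<1.5
        if I.sum()>bn: bn=I.sum();best=I
    I=S[best];c=I.mean(0);n=np.linalg.svd(I-c)[2][2];n*=np.sign(n[2]); print('deck n',n,'tilt',np.degrees(np.arccos(n[2])),'c',c,bn)
    yaw=np.arctan2(-n[1],-n[0]); print('yaw',np.degrees(yaw))
    u=np.array([np.cos(yaw),np.sin(yaw),0])
    rect(I[:,:2],'deckxy'); 
    hsv=cv2.cvtColor(p,cv2.COLOR_BGR2HSV)
    sub=np.zeros(p.shape[:2],bool); sub[b[2]:b[3],b[0]:b[1]]=1
    m=sub&(hsv[...,0]>100)&(hsv[...,0]<130)&(hsv[...,1]>120); Q=W[m]; Q=Q[np.isfinite(Q[:,0])]
    print('lip',len(Q),Q.mean(0),Q.max(0));rect(Q[:,:2],'lip')
E
```

```text
44.489679252949145
carton ((414.59588623046875, 243.10223388671875), (60.5938720703125, 114.63980102539062), 65.24671936035156) 917
spot 30 [436.82963475 232.63645909  45.01101789]
44.64069003453949
carton ((412.3658447265625, 245.62252807617188), (61.592655181884766, 116.13665008544922), 65.18851470947266) 1066
spot 0 [nan nan nan]
stand ((468.5388488769531, -261.5816650390625), (85.12862396240234, 78.88613891601562), 16.002687454223633) 678
press top 121.91140133915815
top ((470.5897216796875, -261.2645568847656), (31.037506103515625, 28.612157821655273), 15.727839469909668) 115
red [ 351.58221885 -323.08409013   -2.20741766] [ 489.82512864 -244.35824499  121.91140134]
grip ((416.48046875, -283.6243896484375), (149.15872192382812, 32.76319122314453), 20.387468338012695) 418
stand ((467.5524597167969, -261.638916015625), (81.68224334716797, 93.45497131347656), 15.835160255432129) 354
press top 123.89286132540576
top ((466.9593811035156, -260.5882263183594), (26.325599670410156, 29.060144424438477), 25.072134017944336) 33
red [ 449.725996   -270.02978182   59.23259292] [ 479.54856715
[... 394 characters left out ...]
973
lip 486 [483.44555821 -15.17554502  43.64615883] [501.16072939  56.32564496  52.59486246]
lip ((481.11920166015625, -15.985748291015625), (147.7593994140625, 16.158451080322266), 78.992431640625) 486
deck n [-0.32959561  0.0657033   0.94183322] tilt 19.638263770437725 c [565.39129427 -24.12224745  63.06828993] 1395
yaw -11.27385324987036
deckxy ((571.1465454101562, 17.235816955566406), (249.7185516357422, 172.532470703125), 78.2686996459961) 1395
lip 212 [481.03696256  -7.63568965  45.15352437] [757.31406968  60.12943782  52.35156464]
lip ((601.3944091796875, 3.1668853759765625), (297.7127380371094, 138.99818420410156), 6.66823148727417) 212<stdin>:12: RuntimeWarning: Mean of empty slice
```

View pics/crop1.png

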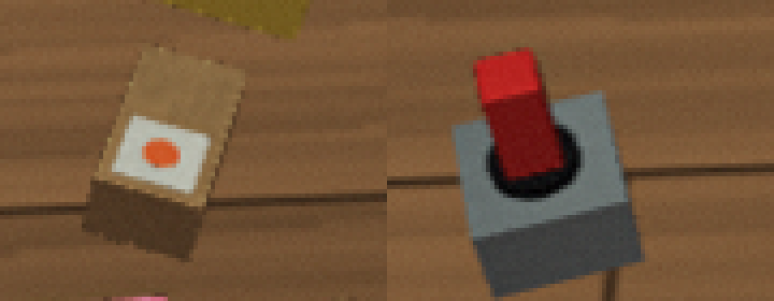

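The crops confirm it: a brown carton with a white tag and orange spot near (160,153) in the left crop, and the red square grip in the grey stand in the right. The tool can't tilt, so both the carton and the press will have to pivot about the finger axis while gripped. I'll move over to the carton first.

>>> arm_command:
  plan:
    - {"xyz": [0.05, -0.036, -0.005], "roll": 0, "grip": 0}
    - {"xyz": [0.05, -0.036, -0.005], "roll": 0, "grip": 0}
    - {"xyz": [0.05, -0.036, -0.005], "roll": 0, "grip": 0}
    - {"xyz": [0.05, -0.036, -0.005], "roll": 0, "grip": 0}
    - {"xyz": [0.05, -0.036, -0.005], "roll": 0, "grip": 0}
    - {"xyz": [0.05, -0.036, -0.005], "roll": 0, "grip": 0}
    - {"xyz": [0.05, -0.036, -0.005], "roll": 0, "grip": 0}
    - {"xyz": [0.05, -0.036, -0.005], "roll": 0, "grip": 0}

```text
time: 1.1
ee_pos: [508.4, -180.6, 285.3]
eef_rot: [0.0, 0.981, 0.194, -0.0]
contact_force: [1.0, -0.2, 0.1]
finger_gap: 85.2
gripper_force: 0.0
```

>>> arm_command:
  plan:
    - {"xyz": [0.009, -0.053, 0], "roll": 0, "grip": 0}
    - {"xyz": [0.009, -0.053, 0], "roll": 0, "grip": 0}
    - {"xyz": [0.009, -0.053, 0], "roll": 0, "grip": 0}
    - {"xyz": [0.009, -0.053, 0], "roll": 0, "grip": 0}
    - {"xyz": [0.009, -0.053, 0], "roll": 0, "grip": 0}
    - {"xyz": [0.009, -0.053, 0], "roll": 0, "grip": 0}
    - {"xyz": [0.009, -0.053, 0], "roll": 0, "grip": 0}
    - {"xyz": [0.009, -0.053, 0], "roll": 0, "grip": 0}

```text
time: 2.1
ee_pos: [412.2, 238.6, 285.2]
eef_rot: [0.0, 0.981, 0.194, -0.0]
contact_force: [0.5, -0.3, -0.1]
finger_gap: 85.2
gripper_force: 0.0
```

>>> arm_command:
  plan:
    - {"xyz": [0, 0, 0], "roll": -10.5, "grip": 0}
    - {"xyz": [0, 0, 0], "roll": -10.5, "grip": 0}
    - {"xyz": [0, 0, 0], "roll": -10.5, "grip": 0}
    - {"xyz": [0, 0, 0], "roll": -10.5, "grip": 0}
    - {"xyz": [0, 0, 0], "roll": -10.5, "grip": 0}
    - {"xyz": [0, 0, 0], "roll": -10.5, "grip": 0}
    - {"xyz": [0, 0, 0], "roll": -10.5, "grip": 0}
    - {"xyz": [0, 0, 0], "roll": -10.5, "grip": 0}

```text
time: 3.1
ee_pos: [412.6, 236.9, 285.1]
eef_rot: [-0.0, 0.597, 0.802, -0.0]
contact_force: [-0.2, 0.8, -0.7]
finger_gap: 85.6
gripper_force: 0.0
```

>>> arm_command:
  plan:
    - {"xyz": [0, 0, 0], "roll": -10.5, "grip": 0}
    - {"xyz": [0, 0, 0], "roll": -10.5, "grip": 0}
    - {"xyz": [0, 0, 0], "roll": -10.5, "grip": 0}
    - {"xyz": [0, 0, 0], "roll": -10.5, "grip": 0}
    - {"xyz": [0, 0, 0], "roll": -6, "grip": 0}
    - {"xyz": [0, 0, 0], "roll": 0, "grip": 0}

```text
time: 3.85
ee_pos: [412.7, 236.8, 285.0]
eef_rot: [-0.0, 0.222, 0.975, -0.0]
contact_force: [0.3, 0.2, 0.5]
finger_gap: 85.1
gripper_force: 0.0
```

```bash
cat >> h.py <<'E'
def need(x,y,z,yaw):
    s=state(); r=rot(); d=r.T@(np.array([x,y,z])-s['ee_pos']); y0=np.degrees(np.arctan2(r[1,0],r[0,0]))
    print('t',round(s['time'],2),'pos',s['ee_pos'].round(1),'yaw',y0.round(2),'tilt',np.degrees(np.arccos(-r[2,2])).round(2),'need',d.round(1),'roll',round(-((yaw-y0+180)%360-180),2),'gap',round(s['finger_gap'],1),'gf',round(s['gripper_force'],1),'F',s['contact_force'].round(1),'T',s['ft_torque'].round(2))
E
python3 - <<'E'
from h import *
need(413,244,250,155.2); print(state()['joint_positions'])
cap('wrist','w1'); p,W=cloud('w1')
S=W.reshape(-1,3); S=S[(S[:,2]>40)&(S[:,2]<50)]
S=S[np.hypot(S[:,0]-413,S[:,1]-244)<68]; print(S[:,2].mean(),cv2.minAreaRect(S[:,:2].astype(np.float32)),len(S))
E
```

```text
t 3.85 pos [412.7 236.8 285. ] yaw 154.31 tilt 0.04 need [ 2.8  6.6 35. ] roll -0.89 gap 85.1 gf 0.0 F [0.3 0.2 0.5] T [-0.05 -0.03 -0.03]
[-0.07096013  0.39675825 -0.69946085  1.9204888   0.31378296  0.93560338
  0.20117611]
44.092279918446174 ((413.1019287109375, 242.53524780273438), (60.03954315185547, 110.36097717285156), 65.33346557617188) 5081
```

```bash
python3 - <<'E'
from h import *
p,W=cloud('w1'); S=W.reshape(-1,3); S=S[np.isfinite(S[:,0])]
t=np.radians(155.3); a=(S[:,:2]-[413.1,242.5])@np.array([[np.cos(t),np.sin(t)],[np.sin(t),-np.cos(t)]]).T
I=(abs(a[:,0])<30)&(abs(a[:,1])>33)&(abs(a[:,1])<70); print(I.sum(),(I&(S[:,2]>6)).sum()); print(a[I&(S[:,2]>6)][:5],a[I].min(0),a[I].max(0))
E
```

```text
37462 34767
[[ 10.38866517 -54.68327979]
 [  9.77439826 -54.71137645]
 [ 10.02354843 -54.08910731]
 [ 10.04875915 -53.63550266]
 [ 10.32506704 -52.99886772]] [-29.9956665  -69.99922931] [29.99214026 69.99430219]
```

>>> arm_command:
  plan:
    - {"xyz": [0.002, 0.005, 0.05], "roll": -1, "grip": 0}
    - {"xyz": [0, 0, 0.05], "roll": 0, "grip": 0}
    - {"xyz": [0, 0, 0.05], "roll": 0, "grip": 0}
    - {"xyz": [0, 0, 0.03], "roll": 0, "grip": 0}
    - {"xyz": [0, 0, 0.01], "roll": 0, "grip": 0}

```text
time: 4.53
ee_pos: [412.3, 242.0, 93.8]
eef_rot: [-0.001, 0.214, 0.977, -0.001]
contact_force: [-1.0, -0.0, 0.4]
finger_gap: 85.2
gripper_force: 0.0
```

```bash
python3 - <<'E'
from h import *
need(413.1,242.5,20,155.3)
E
```

```text
t 4.53 pos [412.3 242.   93.8] yaw 155.34 tilt 0.17 need [-0.6  1.  73.8] roll 0.04 gap 85.2 gf 0.0 F [-1.  -0.   0.4] T [ 0.01 -0.05  0.02]
```

```bash
python3 - <<'E'
from h import *
for f in('w1','side0','scene0'):
    p,W=cloud(f); S=W.reshape(-1,3); S=S[np.isfinite(S[:,0])]
    t=np.radians(155.3); a=(S[:,:2]-[413.1,242.5])@np.array([[np.cos(t),np.sin(t)],[np.sin(t),-np.cos(t)]]).T
    I=(abs(a[:,0])<20)&(abs(a[:,1])>34)&(abs(a[:,1])<65)&(S[:,2]<100); J=I&(S[:,2]>8);print(f,I.sum(),J.sum()); 
    if J.any(): print(a[J].min(0),a[J].max(0),S[J,2].max())
E
```

```text
w1 1523 0
side0 308 0
scene0 311 0
```

Finger space is clear. Down, and grip gently.

>>> arm_command:
  plan:
    - {"xyz": [0, 0.001, 0.04], "roll": 0, "grip": 0}
    - {"xyz": [0, 0, 0.025], "roll": 0, "grip": 0}
    - {"xyz": [0, 0, 0.008], "roll": 0, "grip": 0}
    - {"xyz": [0, 0, 0], "roll": 0, "grip": 255}
    - {"xyz": [0, 0, 0], "roll": 0, "grip": 255}
    - {"xyz": [0, 0, 0], "roll": 0, "grip": 255}
    - {"xyz": [0, 0, 0], "roll": 0, "grip": 255}
    - {"xyz": [0, 0, 0], "roll": 0, "grip": 255}
  force: 20

```text
time: 5.52
ee_pos: [414.3, 243.7, 23.4]
eef_rot: [0.001, 0.213, 0.977, 0.001]
contact_force: [-0.9, 0.6, 5.6]
finger_gap: 59.8
gripper_force: 23.8
```

>>> arm_command:
  plan:
    - {"xyz": [0, 0, -0.02], "roll": 0, "grip": 255}
    - {"xyz": [0, 0, -0.04], "roll": 0, "grip": 255}
    - {"xyz": [0, 0, -0.05], "roll": 0, "grip": 255}
    - {"xyz": [0, 0, -0.05], "roll": 0, "grip": 255}
    - {"xyz": [0, 0, -0.02], "roll": 0, "grip": 255}
    - {"xyz": [0, 0, 0], "roll": -7, "grip": 255}
    - {"xyz": [0, 0, 0], "roll": -7, "grip": 255}
    - {"xyz": [0, 0, 0], "roll": 0, "grip": 255}

```text
time: 6.52
ee_pos: [413.5, 242.9, 202.4]
eef_rot: [-0.0, 0.093, 0.996, -0.0]
contact_force: [0.6, -0.7, -2.5]
finger_gap: 59.8
gripper_force: 23.2
```

```bash
python3 - <<'E'
from h import *
O=np.array([490,-18.2,35.]);t=np.radians(-11);u=np.array([np.cos(t),np.sin(t),0]);c,s=np.cos(np.radians(20)),np.sin(np.radians(20))
X=u*c+[0,0,s];N=-u*s+np.array([0,0,c])
print('spot on deck',O+80*X+45*N,'pivot h30',O+55*X+30*N,'uphill corner ref',O+110*X)
g=O+62*X+30*N; need(g[0],g[1],200,169)
E
```

```text
spot on deck [548.6860935 -29.607421  104.6477794] pivot h30 [530.66144204 -26.10378367  82.00188651] uphill corner ref [591.46706027 -37.92319854  72.62221577]
t 6.53 pos [413.5 242.9 202.4] yaw 169.29 tilt 0.01 need [-171.7 -242.6    2.4] roll 0.29 gap 59.8 gf 23.2 F [ 0.6 -0.7 -2.5] T [ 0.   -0.02  0.03]
```

>>> arm_command:
  plan:
    - {"xyz": [-0.029, -0.04, 0], "roll": 0, "grip": 255}
    - {"xyz": [-0.029, -0.04, 0], "roll": 0, "grip": 255}
    - {"xyz": [-0.029, -0.04, 0], "roll": 0, "grip": 255}
    - {"xyz": [-0.029, -0.04, 0], "roll": 0, "grip": 255}
    - {"xyz": [-0.029, -0.04, 0], "roll": 0, "grip": 255}
    - {"xyz": [-0.026, -0.042, 0], "roll": 0, "grip": 255}
    - {"xyz": [0, 0, 0.04], "roll": 0, "grip": 255}
    - {"xyz": [0, 0, 0.02], "roll": 0, "grip": 255}

```text
time: 7.52
ee_pos: [536.0, -27.5, 140.5]
eef_rot: [-0.001, 0.095, 0.995, -0.0]
contact_force: [-0.7, -0.3, -2.8]
finger_gap: 59.5
gripper_force: 23.2
```

```bash
python3 - <<'E'
from h import *
need(537.1,-27.3,105,169); cap('side','s1'); cap('wrist','w2')
p=cv2.imread('pics/s1.png'); cv2.imwrite('pics/s1c.png',np.hstack([cv2.resize(p[120:280,240:400],None,fx=2.5,fy=2.5,interpolation=3),cv2.resize(cv2.imread('pics/w2.png'),None,fx=.6,fy=.6)[0:288]]) if 0 else cv2.resize(p[120:280,230:410],None,fx=3.5,fy=3.5,interpolation=3))
E
```

```text
t 7.53 pos [536.  -27.5 140.5] yaw 169.1 tilt 0.15 need [-1.1  0.4 35.5] roll 0.1 gap 59.5 gf 23.2 F [-0.7 -0.3 -2.8] T [ 0.01  0.03 -0.03]
```

View pics/s1c.png

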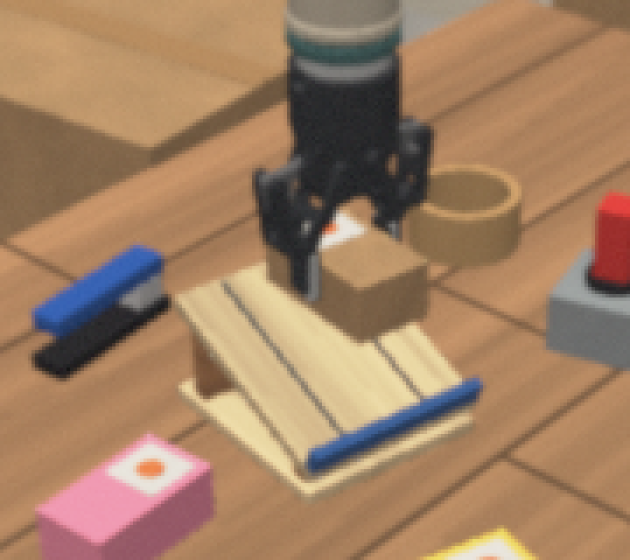

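The side crop shows the carton held level above the deck, with the tag at (335,228) uphill and the blue lip at (395,425). Next I'll lower it until the uphill edge touches and pivots it.

>>> arm_command:
  plan:
    - {"xyz": [-0.001, 0, 0.025], "roll": 0, "grip": 255}
    - {"xyz": [0, 0, 0.014], "roll": 0, "grip": 255}
    - {"xyz": [0, 0, 0.004], "roll": 0, "grip": 255}
    - {"xyz": [0, 0, 0.004], "roll": 0, "grip": 255}
    - {"xyz": [0, 0, 0], "roll": 0, "grip": 255}

```text
time: 8.25
ee_pos: [537.9, -25.8, 95.9]
eef_rot: [0.0, 0.092, 0.996, -0.0]
contact_force: [-2.9, 1.0, -0.4]
finger_gap: 59.8
gripper_force: 23.7
```

>>> arm_command:
  plan:
    - {"xyz": [0, 0, 0.004], "roll": 0, "grip": 255}
    - {"xyz": [0, 0, 0.004], "roll": 0, "grip": 255}
    - {"xyz": [0, 0, 0], "roll": 0, "grip": 255}

```text
time: 8.62
ee_pos: [535.7, -25.5, 87.4]
eef_rot: [-0.002, 0.092, 0.996, -0.0]
contact_force: [-6.5, 1.4, 3.5]
finger_gap: 59.9
gripper_force: 25.1
```

>>> arm_command:
  plan:
    - {"xyz": [0, 0, 0.004], "roll": 0, "grip": 255}
    - {"xyz": [0, 0, 0.002], "roll": 0, "grip": 255}
    - {"xyz": [0, 0, 0], "roll": 0, "grip": 255}

```text
time: 9.0
ee_pos: [535.4, -25.5, 81.4]
eef_rot: [-0.002, 0.092, 0.996, -0.0]
contact_force: [-7.4, 1.4, 4.8]
finger_gap: 59.7
gripper_force: 26.1
```

```bash
cat >> h.py <<'E'
def deckplane(f,lo=(0,0),hi=0): pass
def tilt(f,cx,cy,zlo,zhi,r):
    "carton top plane among nearby points -> normal, tilt, yaw"
    p,W=cloud(f); S=W.reshape(-1,3); S=S[(np.hypot(S[:,0]-cx,S[:,1]-cy)<r)&(S[:,2]>zlo)&(S[:,2]<zhi)]
    rng=np.random.default_rng(0);bn=0
    for i in range(600):
        a=S[rng.choice(len(S),3,False)];n=np.cross(a[1]-a[0],a[2]-a[0]);n/=np.linalg.norm(n)+1e-9;n*=np.sign(n[2])
        if n[2]<.85: continue
        I=abs((S-a[0])@n)<1.2
        if I.sum()>bn: bn=I.sum();B=I
    P=S[B];c=P.mean(0);n=np.linalg.svd(P-c,full_matrices=False)[2][2];n*=np.sign(n[2])
    print(f,bn,len(S),'c',c.round(1),'n',n.round(3),'tilt',np.degrees(np.arccos(n[2])).round(2),'yaw',np.degrees(np.arctan2(-n[1],-n[0])).round(1)); return P,n
E
python3 - <<'E'
from h import *
need(537.1,-27.3,77,169)
for n in('wrist','side','scene'):
    cap(n,n+'3')
p=cv2.imread('pics/wrist3.png');q=cv2.imread('pics/side3.png')
cv2.imwrite('pics/m3.png',np.hstack([cv2.resize(p,(400,300)),cv2.resize(q[120:270,230:430],(400,300),interpolation=3)]))
for n in('wrist3','side3','scene3'):
    tilt(n,540,-28,85,140,70)
E
```

```text
t 9.0 pos [535.4 -25.5  81.4] yaw 169.44 tilt 0.26 need [-2.  -1.4  4.4] roll 0.44 gap 59.7 gf 26.1 F [-7.4  1.4  4.8] T [ 0.29  1.21 -0.02]
wrist3 31739 52476 c [515.1 -22.4  99. ] n [-0.252  0.049  0.966] tilt 14.89 yaw -10.9
side3 236 992 c [515.1 -21.1 100.3] n [-0.263  0.029  0.964] tilt 15.35 yaw -6.3
scene3 461 1483 c [552.4 -28.2 109.1] n [-0.238  0.05   0.97 ] tilt 14.1 yaw -11.8
```

View pics/m3.png

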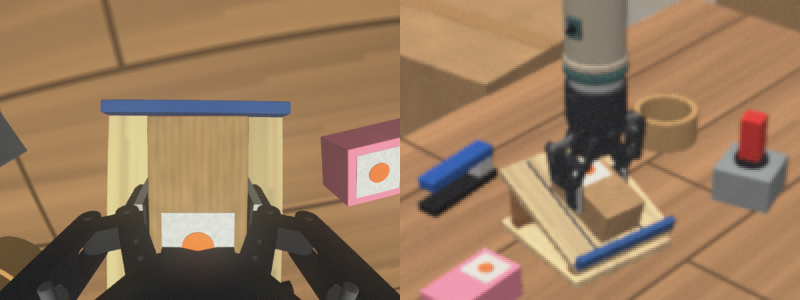

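>>> arm_command:
  plan:
    - {"xyz": [0, 0, 0.003], "roll": 0, "grip": 255}
    - {"xyz": [0, 0, 0.002], "roll": 0, "grip": 255}
    - {"xyz": [0, 0, 0], "roll": 0, "grip": 255}

```text
time: 9.52
ee_pos: [536.0, -25.7, 76.5]
eef_rot: [-0.002, 0.092, 0.996, -0.0]
contact_force: [-6.3, 2.6, 4.1]
finger_gap: 60.0
gripper_force: 26.9
```

```bash
cat >> h.py <<'E'
def rel(f):
    p,W=cloud(f); hsv=cv2.cvtColor(p,cv2.COLOR_BGR2HSV); S=W.reshape(-1,3); H=hsv.reshape(-1,3); ok=np.isfinite(S[:,0])
    L=ok&(H[:,0]>100)&(H[:,0]<130)&(H[:,1]>120)&(np.hypot(S[:,0]-485,S[:,1]+16)<100)
    r=cv2.minAreaRect(S[L][:,:2].astype(np.float32)); print(f,'lip',L.sum(),np.round(r[0],1),np.round(r[1],1),round(r[2],2))
    t=np.radians(-11);u=np.array([np.cos(t),np.sin(t)]);v=np.array([np.sin(-t),np.cos(t)])
    y=S[:,:2]@v; x=S[:,:2]@u
    print(' lip y',np.percentile(y[L],[.3,99.7]).round(1),'mid',np.percentile(y[L],[.3,99.7]).mean().round(2),'x range',np.percentile(x[L],[1,99]).round(1))
    P,n=tilt(f,540,-28,85,140,70); a=P[:,:2]@u
    for lo,hi in((470,490),(490,510),(510,530),(530,545)):
        k=P[(a>lo)&(a<hi)]
        if len(k)>60: e=np.percentile(k[:,:2]@v,[.5,99.5]); print('  carton',lo,e.round(1),e.mean().round(2))
    print('  x min',np.percentile(a,.5).round(1), 'at z',P[a<np.percentile(a,1)][:,2].mean().round(1))
E
python3 - <<'E'
from h import *
need(537.1,-27.3,77,169)
for n in('wrist','scene','side'):
    cap(n,n+'4'); rel(n+'4')
E
```

```text
t 9.53 pos [536.  -25.7  76.5] yaw 169.42 tilt 0.2 need [-1.4 -1.4 -0.5] roll 0.42 gap 60.0 gf 26.9 F [-6.3  2.6  4.1] T [ 0.14  1.   -0.05]
wrist4 lip 5386 [477.4 -17.4] [148.3   8.6] 78.71
 lip y [  0.7 147.6] mid 74.17 x range [467.7 476. ]
wrist4 25330 51188 c [522.6 -23.8  95.6] n [-0.33   0.064  0.942] tilt 19.66 yaw -11.0
  carton 470 [ 47.  105.4] 76.23
  carton 490 [ 46.7 105.8] 76.25
  carton 510 [ 41.  111.9] 76.44
  carton 530 [ 46.8 106.1] 76.41
  x min 486.7 at z 85.3
scene4 lip 95 [525.9 -17.5] [139.6  91.3] 83.67
 lip y [ 10.5 149.8] mid 80.13 x range [469.2 550.2]
scene4 457 1480 c [549.  -29.  105.4] n [-0.336  0.07   0.939] tilt 20.09 yaw -11.8
  carton 510 [ 48.1 103. ] 75.55
  carton 530 [ 41. 116.] 78.51
  x min 503.9 at z 89.7
side4 lip 224 [477.8 -11.3] [149.3  12.4] 79.09
 lip y [  7.4 153.3] mid 80.35 x range [465.4 476.7]
side4 216 933 c [522.4 -22.4  96.7] n [-0.319  0.055  0.946] tilt 18.88 yaw -9.8
  carton 490 [ 50.8 107.8] 79.28
  carton 510 [ 39.4 122.3] 80.83
  x min 481.4 at z 85.6
```

>>> arm_command:
  plan:
    - {"xyz": [0.0038, -0.001, 0.0014], "roll": 0, "grip": 255}
    - {"xyz": [0.0038, -0.001, 0.0014], "roll": 0, "grip": 255}
    - {"xyz": [0.002, 0, 0.0007], "roll": 0, "grip": 255}
    - {"xyz": [0, 0, 0], "roll": 0, "grip": 255}

```text
time: 10.18
ee_pos: [530.7, -26.0, 74.2]
eef_rot: [0.003, 0.092, 0.996, 0.0]
contact_force: [0.5, 1.0, 7.0]
finger_gap: 59.8
gripper_force: 27.1
```

```bash
python3 - <<'E'
from h import *
need(530.7,-26.1,77,169)
for n in('wrist',):
    cap(n,n+'5'); rel(n+'5')
E
```

```text
t 10.18 pos [530.7 -26.   74.2] yaw 169.4 tilt 0.3 need [-0.  -0.1 -2.8] roll 0.4 gap 59.8 gf 27.1 F [0.5 1.  7. ] T [-0.08 -0.01  0.  ]
wrist5 lip 2729 [477.3 -17.5] [149.3   8.6] 78.65
 lip y [  0.4 148. ] mid 74.19 x range [467.8 476. ]
wrist5 22252 51165 c [520.6 -24.8  94.5] n [-0.339  0.063  0.939] tilt 20.17 yaw -10.5
  carton 470 [ 46.2 104.3] 75.24
  carton 490 [ 45.3 104.4] 74.87
  carton 510 [ 39.2 110.5] 74.83
  carton 530 [ 45.9 104.5] 75.17
  x min 488.8 at z 85.3
```

>>> arm_command:
  plan:
    - {"xyz": [0.0028, -0.001, 0.001], "roll": 0, "grip": 255}
    - {"xyz": [0.0028, 0, 0.001], "roll": 0, "grip": 255}
    - {"xyz": [0, 0, 0], "roll": 0, "grip": 255}

```text
time: 10.6
ee_pos: [529.9, -26.0, 74.1]
eef_rot: [0.007, 0.093, 0.996, 0.001]
contact_force: [6.7, -0.7, 12.8]
finger_gap: 59.3
gripper_force: 27.8
```

```bash
sed -i "s/tilt(f,540,-28,85,140,70)/tilt(f,530,-28,70,140,75)/" h.py; python3 - <<'E'
from h import *
need(530.7,-26.1,77,169)
rel('wrist5')
for n in('wrist',):
    cap(n,n+'6'); rel(n+'6')
E
```

```text
t 10.6 pos [529.9 -26.   74.1] yaw 169.34 tilt 0.84 need [-0.9  0.1 -2.9] roll 0.34 gap 59.3 gf 27.8 F [ 6.7 -0.7 12.8] T [-0.32 -1.09 -0.14]
wrist5 lip 2729 [477.3 -17.5] [149.3   8.6] 78.65
 lip y [  0.4 148. ] mid 74.19 x range [467.8 476. ]
wrist5 31440 61688 c [510.  -22.6  90.6] n [-0.34   0.065  0.938] tilt 20.28 yaw -10.8
  carton 470 [ 45.4 104.4] 74.9
  carton 490 [ 45.4 104.4] 74.93
  carton 510 [ 39.7 110.4] 75.05
  carton 530 [ 46.2 104.3] 75.22
  x min 467.9 at z 76.9
wrist6 lip 2682 [477.5 -17.1] [148.8   8.5] 78.83
 lip y [  0.4 147.8] mid 74.08 x range [467.7 475.9]
wrist6 31695 61979 c [509.  -22.9  90.4] n [-0.343  0.06   0.937] tilt 20.41 yaw -10.0
  carton 470 [ 45.1 104.1] 74.6
  carton 490 [ 45.  104.2] 74.58
  carton 510 [ 39.  109.8] 74.38
  carton 530 [ 45.7 103.9] 74.77
  x min 467.1 at z 76.7
```

Flush at 20°, against the lip, and within 0.5 mm of midway. Now I'll release and rise.

>>> arm_command:
  plan:
    - {"xyz": [-0.002, 0, -0.003], "roll": 0, "grip": 255}
    - {"xyz": [0, 0, 0], "roll": 0, "grip": 255}
    - {"xyz": [0, 0, 0], "roll": 0, "grip": 0}
    - {"xyz": [0, 0, 0], "roll": 0, "grip": 0}
    - {"xyz": [0, 0, 0], "roll": 0, "grip": 0}
    - {"xyz": [0, 0, -0.02], "roll": 0, "grip": 0}
    - {"xyz": [0, 0, -0.04], "roll": 0, "grip": 0}
    - {"xyz": [0, 0, -0.05], "roll": 0, "grip": 0}

```text
time: 11.65
ee_pos: [523.4, -26.7, 184.0]
eef_rot: [-0.002, 0.092, 0.996, 0.0]
contact_force: [0.0, -0.5, 0.7]
finger_gap: 85.0
gripper_force: 0.0
```

>>> arm_command:
  plan:
    - {"xyz": [0, 0, -0.06], "roll": 0, "grip": 0}
    - {"xyz": [0.04, 0, 0], "roll": 0, "grip": 0}
    - {"xyz": [0, 0, 0], "roll": 0, "grip": 0}

```text
time: 12.02
ee_pos: [482.4, -19.3, 244.1]
eef_rot: [-0.001, 0.092, 0.996, -0.001]
contact_force: [0.7, -0.6, -0.6]
finger_gap: 85.9
gripper_force: 0.0
```

```bash
cat >> h.py <<'E'
def spot(f,cx=548,cy=-30,r=40):
    p,W=cloud(f); hsv=cv2.cvtColor(p,cv2.COLOR_BGR2HSV); m=(hsv[...,1]>170)&(hsv[...,2]>190)&(hsv[...,0]<14)&(np.hypot(W[...,0]-cx,W[...,1]-cy)<r)&(W[...,2]>85)
    v,u=np.nonzero(m); S=W[m]; print(f,'spot',m.sum(),'px',u.mean().round(1),v.mean().round(1),S.mean(0).round(2),'extent',(S.max(0)-S.min(0)).round(1))
E
python3 - <<'E'
from h import *
need(468.5,-261.4,250,106)
for n in('wrist','scene'):
    cap(n,n+'7')
    try: rel(n+'7'); spot(n+'7')
    except Exception as e: print(e)
p=cv2.imread('pics/wrist7.png');q=cv2.imread('pics/scene7.png')
cv2.imwrite('pics/m7.png',np.hstack([cv2.resize(p,(400,300)),cv2.resize(q[190:320,230:403],(400,300),interpolation=3)]))
E
```

```text
t 12.03 pos [482.4 -19.3 244.1] yaw 169.48 tilt 0.17 need [ -30.5 -240.6   -5.3] roll 63.48 gap 85.9 gf 0.0 F [ 0.7 -0.6 -0.6] T [-0.04 -0.07 -0.  ]
wrist7 lip 521 [472.9 -15.7] [146.8  16.7] 78.84
 lip y [  1.7 148. ] mid 74.85 x range [467.4 475.5]
wrist7 7124 8440 c [522.2 -26.   95.1] n [-0.337  0.065  0.939] tilt 20.08 yaw -10.9
  carton 470 [ 44.7 103.8] 74.25
  carton 490 [ 44.8 103.9] 74.33
  carton 510 [ 45.  103.9] 74.49
  carton 530 [ 44.3 104. ] 74.16
  x min 466.8 at z 76.5
wrist7 spot 146 px 317.5 291.2 [544.33 -30.66 104.12] extent [16.3 17.2  7.4]
scene7 lip 266 [497.  -19.4] [147.2  46.8] 77.86
 lip y [  2.7 149.7] mid 76.17 x range [469.2 502.4]
scene7 621 1547 c [527.5 -25.2  97.1] n [-0.334  0.07   0.94 ] tilt 19.94 yaw -11.9
  carton 470 [ 46.9 104.8] 75.88
  carton 490 [ 47.  105.2] 76.1
  carton 510 [ 45.9 105.4] 75.66
  carton 530 [ 45.8 104.2] 74.98
  x min 468.4 at z 77.0
scene7 spot 1 px 307.0 235.0 [546.25 -23.65 103.54] extent [0. 0. 0.]
```

View pics/m7.png

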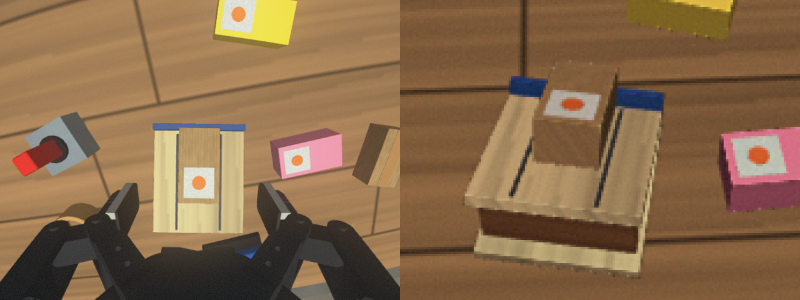

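The wrist view shows the carton tag-up and square between the dark lines, with the spot at (199,183), its other end on the lip and the tag uphill; the scene view agrees. On to the press.

>>> arm_command:
  plan:
    - {"xyz": [-0.0076, -0.06, 0], "roll": 0, "grip": 0}
    - {"xyz": [-0.0076, -0.06, 0], "roll": 0, "grip": 0}
    - {"xyz": [-0.0076, -0.06, 0], "roll": 0, "grip": 0}
    - {"xyz": [-0.0076, -0.06, 0], "roll": 0, "grip": 0}
    - {"xyz": [0, 0, 0], "roll": 10.5, "grip": 0}
    - {"xyz": [0, 0, 0], "roll": 10.5, "grip": 0}
    - {"xyz": [0, 0, 0], "roll": 10.5, "grip": 0}
    - {"xyz": [0, 0, 0], "roll": 10.5, "grip": 0}

```text
time: 13.12
ee_pos: [471.4, -261.2, 243.0]
eef_rot: [-0.0, 0.446, 0.895, 0.0]
contact_force: [0.0, 0.2, -0.6]
finger_gap: 85.2
gripper_force: 0.0
```

>>> arm_command:
  plan:
    - {"xyz": [0, 0, 0], "roll": 10.5, "grip": 0}
    - {"xyz": [0, 0, 0], "roll": 10.5, "grip": 0}
    - {"xyz": [0, 0, 0], "roll": 0, "grip": 0}

```text
time: 13.5
ee_pos: [471.4, -261.0, 243.2]
eef_rot: [-0.0, 0.598, 0.801, -0.0]
contact_force: [0.8, 0.8, -0.4]
finger_gap: 85.4
gripper_force: 0.0
```

```bash
python3 - <<'E'
from h import *
need(468.5,-261.4,89,106)
cap('wrist','w8'); p,W=cloud('w8'); S=W.reshape(-1,3); S=S[np.hypot(S[:,0]-468,S[:,1]+261)<75]
for lo,hi,r in((116,125,30),(45,53,75)):
    T=S[(S[:,2]>lo)&(S[:,2]<hi)&(np.hypot(S[:,0]-468,S[:,1]+261)<r)]; print(len(T),T[:,2].mean(),cv2.minAreaRect(T[:,:2].astype(np.float32)))
E
```

```text
t 13.5 pos [ 471.4 -261.   243.2] yaw 106.51 tilt 0.04 need [  0.4  -2.8 154.2] roll 0.51 gap 85.4 gf 0.0 F [ 0.8  0.8 -0.4] T [ 0.01  0.   -0.  ]
1300 118.75795834771263 ((468.6143798828125, -263.7210998535156), (29.456584930419922, 29.52444076538086), 15.157737731933594)
3994 49.040498784217995 ((467.0178527832031, -262.7161865234375), (80.40042114257812, 80.57967376708984), 15.32593059539795)
```

>>> arm_command:
  plan:
    - {"xyz": [-0.001, -0.004, 0.05], "roll": 1.2, "grip": 0}
    - {"xyz": [0, 0, 0.05], "roll": 0, "grip": 0}
    - {"xyz": [0, 0, 0.035], "roll": 0, "grip": 0}
    - {"xyz": [0, 0, 0.015], "roll": 0, "grip": 0}
    - {"xyz": [0, 0, 0.003], "roll": 0, "grip": 0}
    - {"xyz": [0, 0, 0], "roll": 0, "grip": 0}

```text
time: 14.3
ee_pos: [468.3, -263.2, 91.7]
eef_rot: [0.001, 0.607, 0.795, 0.0]
contact_force: [-0.7, -0.2, 0.2]
finger_gap: 85.1
gripper_force: 0.0
```

>>> arm_command:
  plan:
    - {"xyz": [0, 0, 0], "roll": 0, "grip": 255}
    - {"xyz": [0, 0, 0], "roll": 0, "grip": 255}
    - {"xyz": [0, 0, 0], "roll": 0, "grip": 255}
    - {"xyz": [0, 0, 0], "roll": 0, "grip": 255}
    - {"xyz": [0, 0, 0], "roll": 0, "grip": 255}
    - {"xyz": [0, 0, 0], "roll": 0, "grip": 255}
  force: 20

```text
time: 15.05
ee_pos: [467.8, -263.1, 91.3]
eef_rot: [0.001, 0.607, 0.794, 0.0]
contact_force: [-0.7, 0.8, 5.5]
finger_gap: 29.8
gripper_force: 27.9
```

```bash
python3 - <<'E'
from h import *
need(468,-263.2,89,105.3)
E
```

```text
t 15.05 pos [ 467.8 -263.1   91.3] yaw 105.19 tilt 0.06 need [-0.2  0.1  2.3] roll -0.11 gap 29.8 gf 27.9 F [-0.7  0.8  5.5] T [-0.04  0.17  0.01]
```

>>> arm_command:
  plan:
    - {"xyz": [0, 0, -0.012], "roll": 0, "grip": 255}
    - {"xyz": [0, 0, -0.013], "roll": 0, "grip": 255}
    - {"xyz": [0, 0, 0], "roll": 0, "grip": 255}
    - {"xyz": [0.008, 0, 0], "roll": 0, "grip": 255}
    - {"xyz": [0.006, 0, 0], "roll": 0, "grip": 255}
    - {"xyz": [0.005, 0, 0], "roll": 0, "grip": 255}
    - {"xyz": [0, 0, 0], "roll": 0, "grip": 255}

```text
time: 15.92
ee_pos: [462.4, -244.2, 115.8]
eef_rot: [-0.0, 0.607, 0.795, -0.0]
contact_force: [1.8, -2.2, -0.6]
finger_gap: 29.5
gripper_force: 27.0
```

```bash
cat >> h.py <<'E'
def press(f):
    "grip axis tilt from red pixels: in tool x-z plane"
    p,W=cloud(f); hsv=cv2.cvtColor(p,cv2.COLOR_BGR2HSV); e=state()['ee_pos']; r=rot()
    m=((hsv[...,0]<6)|(hsv[...,0]>174))&(hsv[...,1]>170)&(hsv[...,2]>60)&(np.linalg.norm(W-e,axis=-1)<75)
    T=(W[m]-e)@r; print(f,m.sum(),T.min(0).round(1),T.max(0).round(1))
    return T,m
E
python3 - <<'E'
from h import *
need(468,-263.2,89,105.3)
a=[]
for n in('side','scene'):
    cap(n,n+'9'); press(n+'9')
cap('wrist','wrist9')
p=cv2.imread('pics/wrist9.png');q=cv2.imread('pics/scene9.png');s=cv2.imread('pics/side9.png')
cv2.imwrite('pics/m9.png',np.hstack([cv2.resize(q[150:260,150:240],(327,400),interpolation=3),cv2.resize(s[130:230,355:455],(400,400),interpolation=3)]))
E
```

```text
t 15.93 pos [ 462.4 -244.2  115.8] yaw 105.22 tilt 0.0 need [-19.8   0.4  26.8] roll -0.08 gap 29.5 gf 27.0 F [ 1.8 -2.2 -0.6] T [-0.65 -0.15  0.  ]
side9 219 [ -9.7 -14.1 -34.1] [20.7 15.2 34.5]
scene9 90 [-22.6 -10.6 -42.1] [15.  25.7 34.8]
```

View pics/m9.png

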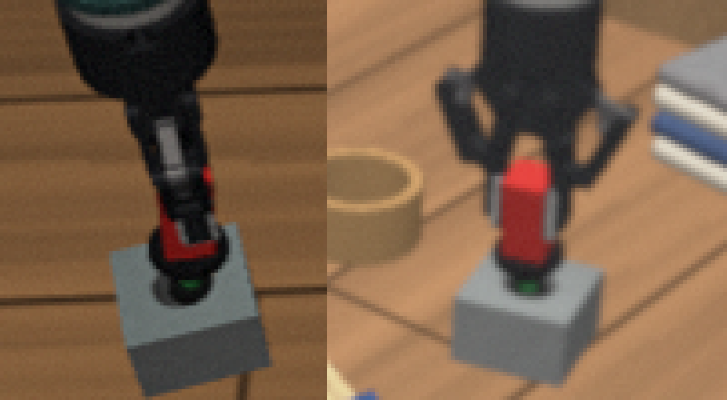

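The press is lifted 25 mm. Its green rod sits at the hole rim, (188,287) in the left view, and it is tilting as wanted. I'll measure the tilt from the red face and continue.

```bash
cat >> h.py <<'E'
def ptilt(f,rad=75):
    p,W=cloud(f); hsv=cv2.cvtColor(p,cv2.COLOR_BGR2HSV); s=state(); e=s['ee_pos']; r=rot()
    m=((hsv[...,0]<6)|(hsv[...,0]>174))&(hsv[...,1]>150)&(hsv[...,2]>50)&(np.linalg.norm(W-e,axis=-1)<rad)
    m=cv2.erode(m.astype(np.uint8),np.ones((2,2)))>0
    T=(W[m]-e)@r; T=T[np.isfinite(T[:,0])]; rng=np.random.default_rng(0)
    for k in(0,1):
        bn=0
        if len(T)<20: break
        for i in range(800):
            a=T[rng.choice(len(T),3,False)];n=np.cross(a[1]-a[0],a[2]-a[0]);l=np.linalg.norm(n)
            if l<30: continue
            n/=l; I=abs((T-a[0])@n)<1.3
            if I.sum()>bn: bn=I.sum();B=I
        P=T[B];c=P.mean(0);n=np.linalg.svd(P-c,full_matrices=False)[2][2]; n*=np.sign(n[np.argmax(abs(n))])
        print(f,'face',bn,'c',c.round(1),'n tool',n.round(3),'tilt xz',np.degrees(np.arctan2(n[2],n[0]) if abs(n[0])>.7 else np.arctan2(n[0],n[2])).round(2)); T=T[~B]
E
python3 - <<'E'
from h import *
for n in('side9','scene9','wrist9'): ptilt(n)
E
```

```text
side9 face 76 c [12.1 -1.9  1.2] n tool [0.983 0.11  0.145] tilt xz 8.4
side9 face 32 c [14.7  0.4  1.2] n tool [0.986 0.048 0.162] tilt xz 9.34
scene9 face 40 c [-12.2  14.3  17.9] n tool [-0.072  0.997 -0.01 ] tilt xz -97.81
scene9 face 14 c [-7.1 14.  25.3] n tool [0.12  0.987 0.109] tilt xz 47.76
wrist9 face 5285 c [  1.8  -0.7 -27.4] n tool [-0.172 -0.005  0.985] tilt xz -9.88
wrist9 face 1784 c [ 13.   -0.4 -11.1] n tool [0.989 0.004 0.146] tilt xz 8.41
```

>>> arm_command:
  plan:
    - {"xyz": [0.006, 0, 0.001], "roll": 0, "grip": 255}
    - {"xyz": [0.006, 0, 0.001], "roll": 0, "grip": 255}
    - {"xyz": [0.002, 0, 0], "roll": 0, "grip": 255}
    - {"xyz": [0, 0, 0], "roll": 0, "grip": 255}

```text
time: 16.58
ee_pos: [458.7, -230.5, 113.6]
eef_rot: [-0.0, 0.607, 0.795, 0.0]
contact_force: [1.7, -2.7, -2.7]
finger_gap: 29.8
gripper_force: 26.7
```

```bash
python3 - <<'E'
from h import *
need(468,-263.2,89,105.3); cap('wrist','wrist10'); ptilt('wrist10'); 
E
```

```text
t 16.57 pos [ 458.7 -230.5  113.6] yaw 105.22 tilt 0.03 need [-34.    0.4  24.6] roll -0.08 gap 29.8 gf 26.7 F [ 1.7 -2.7 -2.7] T [-0.72 -0.39 -0.02]
wrist10 face 5656 c [  3.6  -0.8 -26.9] n tool [-0.331  0.002  0.944] tilt xz -19.33
wrist10 face 691 c [ 13.6  -0.3 -12.1] n tool [0.952 0.006 0.307] tilt xz 17.87
```

>>> arm_command:
  plan:
    - {"xyz": [0.002, 0, 0], "roll": 0, "grip": 255}
    - {"xyz": [0, 0, 0], "roll": 0, "grip": 255}
    - {"xyz": [-0.005, 0, -0.005], "roll": 0, "grip": 255}
    - {"xyz": [0, 0, -0.03], "roll": 0, "grip": 255}
    - {"xyz": [0, 0, -0.05], "roll": 0, "grip": 255}
    - {"xyz": [0, 0, -0.05], "roll": 0, "grip": 255}
    - {"xyz": [0, 0, 0], "roll": 0, "grip": 255}

```text
time: 17.5
ee_pos: [461.3, -233.6, 252.4]
eef_rot: [0.003, 0.607, 0.794, 0.001]
contact_force: [-0.7, -0.0, -2.8]
finger_gap: 29.9
gripper_force: 27.0
```

```bash
python3 - <<'E'
from h import *
need(468,-263.2,240,169)
for n in('wrist','side','scene'): cap(n,n+'11'); ptilt(n+'11')
E
```

```text
t 17.5 pos [ 461.3 -233.6  252.4] yaw 105.21 tilt 0.35 need [-30.3  -1.3  12.5] roll -63.79 gap 29.9 gf 27.0 F [-0.7 -0.  -2.8] T [ 0.04  0.02 -0.  ]
wrist11 face 5702 c [  3.1   0.8 -29.1] n tool [-0.344 -0.001  0.939] tilt xz -20.12
wrist11 face 1019 c [11.2  1.2 -9.2] n tool [0.945 0.003 0.326] tilt xz 19.04
side11 face 78 c [8.8 1.6 0.7] n tool [0.926 0.182 0.331] tilt xz 19.68
side11 face 39 c [ 5.8 -3.8  3. ] n tool [0.929 0.207 0.306] tilt xz 18.2
scene11 face 89 c [-14.6  14.2  12.1] n tool [ 0.006  1.    -0.008] tilt xz 141.61
scene11 face 32 c [-21.3   7.7   0.4] n tool [ 0.941 -0.06   0.334] tilt xz 19.57
```

```bash
cat >> h.py <<'E'
def green(f):
    p,W=cloud(f); hsv=cv2.cvtColor(p,cv2.COLOR_BGR2HSV); e=state()['ee_pos']; r=rot()
    m=(hsv[...,0]>45)&(hsv[...,0]<85)&(hsv[...,1]>100)&(hsv[...,2]>40)&(np.linalg.norm(W-e,axis=-1)<110)
    v,u=np.nonzero(m); T=(W[m]-e)@r; print(f,'green',m.sum(), (u.mean().round(1),v.mean().round(1),v.min(),v.max()) if m.any() else '', np.median(T,0).round(1) if m.any() else '')
    z=np.load(f'pics/{f}.npz'); fx,fy,cx,cy,k1=z['k']
    return m
def proj(f,P):
    z=np.load(f'pics/{f}.npz'); fx,fy,cx,cy,k1=z['k']; E=np.linalg.inv(z['E']); c=E[:3,:3]@P+E[:3,3]
    return cv2.projectPoints(c.reshape(1,3),np.zeros(3),np.zeros(3),np.array([[fx,0,cx],[0,fy,cy],[0,0,1.]]),np.array([k1,0,0,0.]))[0].ravel().round(1)
E
python3 - <<'E'
from h import *
e=state()['ee_pos'];r=rot();a=np.array([.342,0,-.94]);b=np.array([.94,0,.342])
I=[]
for n,(x0,y0) in(('side11',(340,100)),('scene11',(140,120))):
    green(n)
    for nm,z in(('pad',-34),('rod',-20),('skirt',4),('top',70)): print(nm,proj(n,e+r@(a*(z-41.6)-7*b+[0,.5,0])))
    I.append(cv2.imread(f'pics/{n}.png'))
c0=proj('side11',e).astype(int);c1=proj('scene11',e).astype(int)
print(c0,c1)
cv2.imwrite('pics/m11.png',np.hstack([cv2.resize(I[0][c0[1]-35:c0[1]+65,c0[0]-50:c0[0]+50],(400,400),interpolation=3),cv2.resize(I[1][c1[1]-35:c1[1]+65,c1[0]-50:c1[0]+50],(400,400),interpolation=3)]))
E
```

```text
side11 green 5 (np.float64(408.8), np.float64(155.4), np.int64(155), np.int64(156)) [-21.8   0.1  56.5]
pad [409.8 157.4]
rod [409.5 153.6]
skirt [409.  146.9]
top [407.5 127.7]
scene11 green 17 (np.float64(186.1), np.float64(182.7), np.int64(181), np.int64(184)) [-29.3   4.4  58.8]
pad [185.2 185.4]
rod [186.1 180.1]
skirt [187.6 170.8]
top [192.2 143.6]
[407 138] [193 155]
```

View pics/m11.png

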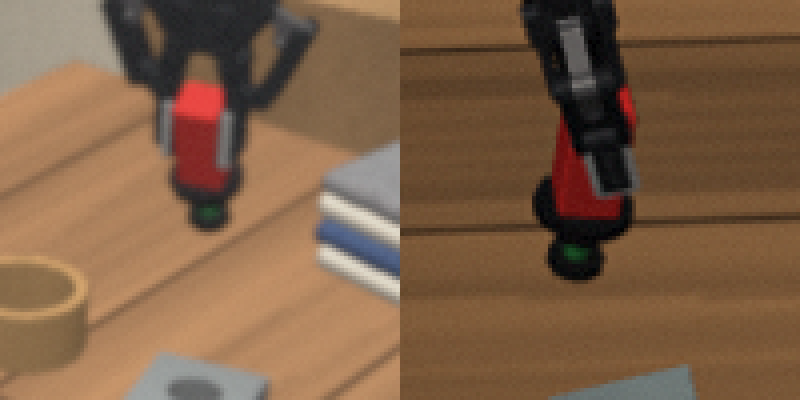

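Both crops show the press hanging tilted about 20° with its rod at (208,213) on the left and (576,253) on the right, and nothing slipping. I'll grip firmer, turn, and go over the spot.

>>> arm_command:
  plan:
    - {"xyz": [0, 0, 0], "roll": 0, "grip": 255}
    - {"xyz": [0, 0, 0], "roll": -10.6, "grip": 255}
    - {"xyz": [0, 0, 0], "roll": -10.6, "grip": 255}
    - {"xyz": [0, 0, 0], "roll": -10.6, "grip": 255}
    - {"xyz": [0, 0, 0], "roll": -10.6, "grip": 255}
    - {"xyz": [0, 0, 0], "roll": -10.6, "grip": 255}
    - {"xyz": [0, 0, 0], "roll": -10.6, "grip": 255}
    - {"xyz": [0, 0, 0], "roll": 0, "grip": 255}
  force: 40

```text
time: 18.65
ee_pos: [458.8, -233.7, 247.6]
eef_rot: [-0.001, 0.099, 0.995, 0.001]
contact_force: [-0.6, 0.1, -2.4]
finger_gap: 30.0
gripper_force: 43.2
```

>>> arm_command:
  plan:
    - {"xyz": [-0.001, 0.05, 0], "roll": 0, "grip": 255}
    - {"xyz": [-0.001, 0.05, 0], "roll": 0, "grip": 255}
    - {"xyz": [-0.001, 0.05, 0], "roll": 0, "grip": 255}
    - {"xyz": [0, 0.05, 0.02], "roll": 0, "grip": 255}
    - {"xyz": [0, 0.015, 0.017], "roll": 0, "grip": 255}
    - {"xyz": [0, 0, 0], "roll": 0, "grip": 255}

```text
time: 19.4
ee_pos: [503.2, -22.2, 210.6]
eef_rot: [-0.002, 0.097, 0.995, 0.0]
contact_force: [0.2, 0.2, -2.1]
finger_gap: 29.6
gripper_force: 43.1
```

```bash
python3 - <<'E'
from h import *
need(505.3,-22.9,198,169)
for n in('wrist','scene','side'): cap(n,n+'12'); ptilt(n+'12');green(n+'12'); 
e=state()['ee_pos'];r=rot();a=np.array([.342,0,-.94]);b=np.array([.94,0,.342])
for n in('side12','scene12'):
    for nm,z in(('pad',-34),('rod',-20)): print(nm,proj(n,e+r@(a*(z-41.6)-7*b+[0,.5,0])))
    print('spot',proj(n,np.array([545.7,-30.2,104.3])))
    try: spot(n)
    except Exception: pass
q=cv2.imread('pics/scene12.png');s=cv2.imread('pics/side12.png')
cv2.imwrite('pics/m12.png',np.hstack([cv2.resize(q[180:280,255:355],(400,400),interpolation=3),cv2.resize(s[140:240,275:375],(400,400),interpolation=3)]))
E
```

```text
t 19.4 pos [503.2 -22.2 210.6] yaw 168.84 tilt 0.2 need [-2.2 -0.3 12.6] roll -0.16 gap 29.6 gf 43.1 F [ 0.2  0.2 -2.1] T [-0.05  0.04  0.05]
wrist12 face 5617 c [  5.    0.7 -26.2] n tool [-0.336 -0.002  0.942] tilt xz -19.62
wrist12 face 550 c [ 15.2   1.9 -12. ] n tool [ 0.95  -0.003  0.311] tilt xz 18.12
wrist12 green 0  
scene12 face 286 c [-19.5   2.9  -2.9] n tool [ 0.941 -0.043  0.336] tilt xz 19.63
scene12 face 82 c [-16.9   1.2  -4.4] n tool [ 0.94  -0.043  0.34 ] tilt xz 19.87
scene12 green 28 (np.float64(303.7), np.float64(214.0), np.int64(212), np.int64(216)) [-29.9   2.7  57.6]
side12 face 81 c [9.2 1.2 0.8] n tool [ 0.942 -0.049  0.332] tilt xz 19.39
side12 face 39 c [  7.6   1.2 -26.5] n tool [-0.322  0.013  0.947] tilt xz -18.81
side12 green 7 (np.float64(330.0), np.float64(194.0), np.int64(193), np.int64(195)) [-23.1   7.5  60.8]
pad [329.8 194.9]
rod [330.9 191. ]
spot [326.9 207.2]
side12 spot 16 px 331.6 187.2 [529.73 -29.5  165.72] extent [ 43.1  17.3 139.9]
pad [302.7 218.5]
rod [302.9 212.3]
spot [303.8 234.7]
scene12 spot 11 px 304.3 173.6 [512.63 -23.97 242.06] extent [ 3.8 22.1  3.5]
```

View pics/m12.png

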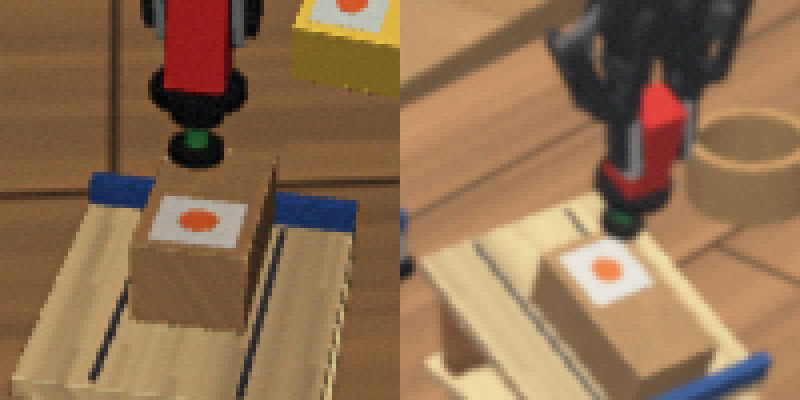

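The left (scene) crop shows the spot at (199,220) and the pad disc at (197,152). The right (side) crop shows the spot at (607,269) and the pad at (620,230). The spot matches my estimate within a pixel. I'll triangulate the pad relative to it.

```bash
python3 - <<'E'
from h import *
from scipy.optimize import least_squares
f=lambda P,s,d:np.concatenate([proj('scene12',P)-s,proj('side12',P)-d])
sp=least_squares(f,[545,-30,104.],args=((304.8,235.),(326.75,207.2)),diff_step=.01)
pd=least_squares(f,[540,-30,140.],args=((304.25,218.),(330.,197.5)),diff_step=.01)
print('spot',sp.x.round(1),sp.fun,'pad',pd.x.round(1),pd.fun)
d=pd.x-sp.x; t=np.radians(-11);u=np.array([np.cos(t),np.sin(t),0]);v=np.array([-np.sin(t),np.cos(t),0]);c,s=np.cos(np.radians(20)),np.sin(np.radians(20))
X=u*c+[0,0,s];N=-u*s+np.array([0,0,c]);print('pad rel to spot in X,Y,N',(d@X).round(1),(d@v).round(1),(d@N).round(1))
e=state()['ee_pos'];r=rot();print('pad in tool',((pd.x-e)@r).round(1))
m=e+r@(np.array([.342,0,-.94])*(-75.6)-7*np.array([.94,0,.342])+[0,.5,0]); d=m-np.array([545.7,-30.2,104.3]); print('model',(d@X).round(1),(d@v).round(1),(d@N).round(1))
E
```

```text
spot [546.3 -28.5 104.6] [-0.2  -0.2  -0.45  0.1 ] pad [531.9 -27.6 139.6] [ 0.05  0.1   0.2  -0.2 ]
pad rel to spot in X,Y,N -1.5 -1.8 37.8
pad in tool [-27.6   2.9  72.4]
model 4.7 -2.5 39.8
```

>>> arm_command:
  plan:
    - {"xyz": [-0.005, 0.002, 0.013], "roll": 0, "grip": 255}
    - {"xyz": [-0.0046, 0, 0.0133], "roll": 0, "grip": 255}
    - {"xyz": [0, 0, 0], "roll": 0, "grip": 255}

```text
time: 19.92
ee_pos: [513.6, -24.2, 184.1]
eef_rot: [-0.001, 0.098, 0.995, -0.0]
contact_force: [0.5, 0.0, -1.7]
finger_gap: 29.3
gripper_force: 43.2
```

```bash
python3 - <<'E'
from h import *
need(505.3,-22.9,198,169)
for n in('wrist','scene','side'): cap(n,n+'13'); green(n+'13'); 
ptilt('wrist13')
q=cv2.imread('pics/scene13.png');s=cv2.imread('pics/side13.png')
cv2.imwrite('pics/m13.png',np.hstack([cv2.resize(q[205:255,280:330],(400,400),interpolation=3),cv2.resize(s[180:230,300:350],(400,400),interpolation=3)]))
E
```

```text
t 19.93 pos [513.6 -24.2 184.1] yaw 168.72 tilt 0.14 need [  8.4  -0.3 -13.9] roll -0.28 gap 29.3 gf 43.2 F [ 0.5  0.  -1.7] T [0.02 0.07 0.  ]
wrist13 green 0  
scene13 green 27 (np.float64(304.6), np.float64(226.8), np.int64(225), np.int64(229)) [-30.6   2.3  58. ]
side13 green 8 (np.float64(327.0), np.float64(202.4), np.int64(202), np.int64(203)) [-23.2   5.1  61.2]
wrist13 face 5673 c [  4.8  -1.5 -25.4] n tool [-0.339 -0.004  0.941] tilt xz -19.83
wrist13 face 583 c [ 14.5   0.5 -10.4] n tool [ 0.95  -0.004  0.312] tilt xz 18.18
```

View pics/m13.png

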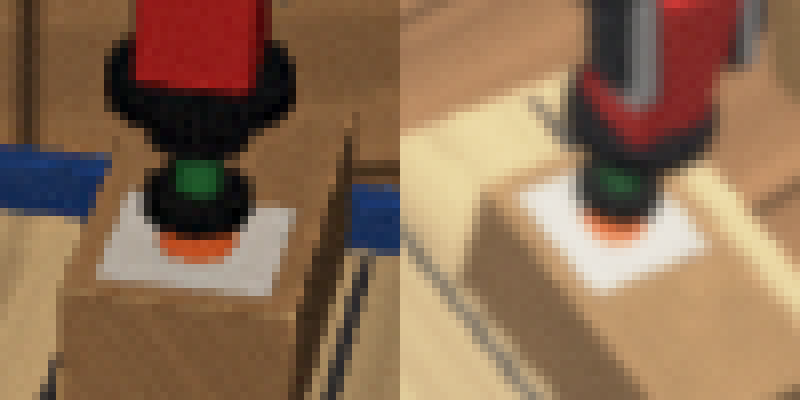

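```bash
cat >> h.py <<'E'
from scipy.optimize import least_squares
t=np.radians(-11);U=np.array([np.cos(t),np.sin(t),0]);V=np.array([-np.sin(t),np.cos(t),0]);c,s=np.cos(np.radians(20)),np.sin(np.radians(20))
X=U*c+[0,0,s];N=-U*s+np.array([0,0,c])
def tri(f1,f2,p1,p2):
    f=lambda P:np.concatenate([proj(f1,P)-p1,proj(f2,P)-p2])
    o=least_squares(f,[540,-30,110.],diff_step=.01); return o.x,o.fun
E
python3 - <<'E'
from h import *
sp,_=tri('scene13','side13',(304.8,235.),(326.75,207.2)); pd,r=tri('scene13','side13',(304.9,231.),(327.6,203.5)); d=pd-sp
print(sp,pd,r,(d@X).round(1),(d@V).round(1),(d@N).round(1))
E
```

```text
[545.91788424 -28.70716839 104.05403032] [543.9359051  -28.40739953 115.13485595] [-0.4 -0.4 -0.7  0.5] 1.9 -0.1 11.1
```

>>> arm_command:
  plan:
    - {"xyz": [-0.0013, 0, 0.008], "roll": 0.3, "grip": 255}
    - {"xyz": [-0.0007, 0, 0.0019], "roll": 0, "grip": 255}
    - {"xyz": [0, 0, 0], "roll": 0, "grip": 255}

```text
time: 20.45
ee_pos: [516.0, -23.9, 175.4]
eef_rot: [-0.0, 0.1, 0.995, -0.0]
contact_force: [-0.8, 0.2, -1.3]
finger_gap: 29.5
gripper_force: 43.2
```

```bash
python3 - <<'E'
from h import *
need(505.3,-22.9,198,169); print('Fn',((state()['contact_force']-[.3,0,-2.1])@N).round(2))
for n in('scene','side'): cap(n,n+'14'); green(n+'14')
q=cv2.imread('pics/scene14.png');s=cv2.imread('pics/side14.png')
cv2.imwrite('pics/m14.png',np.hstack([cv2.resize(q[205:255,280:330],(400,400),interpolation=3),cv2.resize(s[180:230,300:350],(400,400),interpolation=3)]))
E
```

```text
t 20.45 pos [516.  -23.9 175.4] yaw 168.49 tilt 0.02 need [ 10.7  -1.1 -22.5] roll -0.51 gap 29.5 gf 43.2 F [-0.8  0.2 -1.3] T [-0.07 -0.02 -0.  ]
Fn 1.13
scene14 green 26 (np.float64(304.5), np.float64(230.7), np.int64(229), np.int64(233)) [-31.    2.2  57.5]
side14 green 9 (np.float64(326.4), np.float64(205.1), np.int64(204), np.int64(206)) [-25.8   4.9  59.5]
```

>>> arm_command:
  plan:
    - {"xyz": [-0.0007, 0, 0.0019], "roll": -0.4, "grip": 255}
    - {"xyz": [0, 0, 0], "roll": 0, "grip": 255}
    - {"xyz": [0, 0, 0], "roll": 0, "grip": 255}

```text
time: 20.92
ee_pos: [516.8, -24.1, 173.9]
eef_rot: [0.0, 0.097, 0.995, -0.0]
contact_force: [-0.4, -0.8, 0.4]
finger_gap: 29.6
gripper_force: 43.5
```

>>> arm_command:
  plan:
    - {"xyz": [-0.0007, 0, 0.0019], "roll": 0, "grip": 255}
    - {"xyz": [0, 0, 0], "roll": 0, "grip": 255}
    - {"xyz": [0, 0, 0], "roll": 0, "grip": 255}

```text
time: 21.3
ee_pos: [517.5, -24.2, 171.9]
eef_rot: [0.0, 0.097, 0.995, -0.0]
contact_force: [-1.0, -0.4, 0.9]
finger_gap: 29.5
gripper_force: 43.6
```

```bash
cat >>h.py <<'E'
def fn(k=8):
    L=[]
    for i in range(k): viewer.capture('side'); L.append(state()['contact_force'])
    f=np.mean(L,0); print('F',f.round(2),'Fn',((f-[.3,0,-2.1])@N).round(2),'std',np.std(np.array(L)@N).round(2)); 
E
python3 - <<'E'
from h import *
need(505.3,-22.9,198,169); fn(5)
for n in('scene','side'): cap(n,n+'15'); green(n+'15')
E
```

```text
t 21.3 pos [517.5 -24.2 171.9] yaw 168.89 tilt 0.01 need [ 12.2  -1.1 -26.1] roll -0.11 gap 29.5 gf 43.6 F [-1.  -0.4  0.9] T [-0.07  0.09  0.03]
F [-0.49 -0.06  1.39] Fn 3.54 std 0.55
scene15 green 16 (np.float64(304.5), np.float64(231.9), np.int64(231), np.int64(233)) [-30.7   1.9  56.1]
side15 green 1 (np.float64(326.0), np.float64(206.0), np.int64(206), np.int64(206)) [-24.7   5.2  59.9]
```

```bash
cat >>h.py <<'E'
def rectify(f,sp,k=1.0):
    p=np.load(f'pics/{f}.npz')['p']; g=np.arange(-32,33,k); M=np.zeros((len(g),len(g),2),np.float32)
    for i,x in enumerate(g):
        for j,y in enumerate(g): M[i,j]=proj(f,sp+x*X+y*V)
    return g,cv2.remap(p,M[...,0],M[...,1],cv2.INTER_LINEAR)
E
python3 - <<'E'
from h import *
sp=np.array([545.9,-28.7,104.1])
for f in('scene7','scene15','side7' if 0 else 'side12','side15'):
    g,im=rectify(f,sp,2.); h=cv2.cvtColor(im,cv2.COLOR_BGR2HSV)
    print(f,'rows X=+32(uphill) down to -32; cols Y=-32..32')
    for i in range(len(g))[::-1]:
        print('%4d '%g[i]+''.join('o' if a[1]>150 and a[0]<14 and a[2]>170 else 'W' if a[1]<50 and a[2]>130 else '#' if a[2]<70 else '.' for a in h[i]))
E
```

```text
scene7 rows X=+32(uphill) down to -32; cols Y=-32..32
  32 ................................#
  30 ................................#
  28 ................................#
  26 ................................#
  24 ................................#
  22 ...............W........W.......#
  20 ......WWWWWWWWWWWWWWWWWWWWW.....#
  18 ......WWWWWWWWWWWWWWWWWWWWW.....#
  16 ......WWWWWWWWWWWWWWWWWWWWW....##
  14 ......WWWWWWWWWWWWWWWWWWWWW....##
  12 .....WWWWWWWWW...WWWWWWWWWW.....#
  10 .....WWWWWWWW.......WWWWWWW.....#
   8 .....WWWWWWW...ooo...WWWWWW.....#
   6 .....WWWWWW..ooooooo.WWWWWW.....#
   4 ......WWWWW.oooooooo.WWWWWW.....#
   2 ......WWWWW.oooooooooWWWWWW....##
   0 ......WWWW.oooooooooo.WWWWW.....#
  -2 ......WWWW.oooooooooo.WWWWW.....#
  -4 ......WWWWW.oooooooo..WWWWW.....#
  -6 ......WWWWW.oooooooo.WWWWWW.....#
  -8 ......WWWWW..oooooo..WWWWWW.....#
 -10 .....WWWWWWW........WWWWWWW.....#
 -12 .....WWWWWWWW.....WWWWWWWWW.....#
 -14 .....WWWWWWWWWW..WWWWWWWWWW.....#
 -16 ......WWWWWWWWWWWWWWWWWWWWW.....#
 -18 ......WWWWWWWWWWWWWWWWWWWWW.....#
 -20 ......WWW.WW...WWWWWW...WWW
[... 3564 characters left out ...]
  2 ...##################..WWWW......
   0 .........############.WWWWW......
  -2 .....WWWW..##########.WWWWW......
  -4 .....WWWWW..########..WWWWW......
  -6 .....WWWWWWW..#####..WWWWWW......
  -8 .....WWWWWWWW.......WWWWWWW......
 -10 ......WWWWWWWWWWWWWWWWWWWWWW.....
 -12 ......WWWWWWWWWWWWWWWWWWWWWW.....
 -14 ......WWWWWWWWWWWWWWWWWWWWWW.....
 -16 ......WWWWWWWWWWWWWWWWWWWWWW.....
 -18 ......WWWWWWWWWWWWWWWWWWWWW......
 -20 .......WWWWWWWWWWWWWWWWWWWW......
 -22 .................................
 -24 .................................
 -26 .................................
 -28 .................................
 -30 .................................
 -32 .................................
```

>>> arm_command:
  plan:
    - {"xyz": [-0.0005, 0, 0.0015], "roll": 0, "grip": 255}
    - {"xyz": [-0.0005, 0, 0.0015], "roll": 0, "grip": 255}
    - {"xyz": [0, 0, 0], "roll": 0, "grip": 255}
    - {"xyz": [0, 0, 0], "roll": 0, "grip": 255}

```text
time: 22.15
ee_pos: [518.5, -24.3, 168.9]
eef_rot: [0.0, 0.097, 0.995, 0.0]
contact_force: [-0.4, 0.1, 2.6]
finger_gap: 29.7
gripper_force: 43.8
```

```bash
python3 - <<'E'
from h import *
need(505.3,-22.9,198,169); fn(8)
for n in('scene','side','wrist'): cap(n,n+'16'); green(n+'16'); ptilt(n+'16')
rel('scene16')
sp=np.array([545.9,-28.7,104.1])
for f in('scene16','side16'):
    g,im=rectify(f,sp,2.); h=cv2.cvtColor(im,cv2.COLOR_BGR2HSV)
    for i in range(6,25)[::-1]:
        print('%4d '%g[i]+''.join('G' if 45<a[0]<85 and a[1]>90 and a[2]>35 else 'o' if a[1]>150 and a[0]<14 and a[2]>170 else 'W' if a[1]<50 and a[2]>130 else '#' if a[2]<90 else '.' for a in h[i]))
E
```

```text
t 22.15 pos [518.5 -24.3 168.9] yaw 168.89 tilt 0.01 need [ 13.3  -1.1 -29.1] roll -0.11 gap 29.7 gf 43.8 F [-0.4  0.1  2.6] T [-0.1  -0.01  0.01]
F [-0.43 -0.35  2.81] Fn 4.83 std 0.44
scene16 green 10 (np.float64(304.5), np.float64(232.4), np.int64(232), np.int64(233)) [-30.1   1.5  54.9]
scene16 face 266 c [-19.9   1.4  -4. ] n tool [0.942 0.01  0.335] tilt xz 19.59
scene16 face 63 c [-21.6   1.7  -5.1] n tool [0.943 0.019 0.332] tilt xz 19.4
side16 green 0  
side16 face 74 c [8.1 1.  3. ] n tool [ 0.94  -0.046  0.339] tilt xz 19.83
side16 face 38 c [  7.    2.3 -26.7] n tool [-0.454 -0.06   0.889] tilt xz -27.05
wrist16 green 0  
wrist16 face 5630 c [  4.4  -0.5 -26.8] n tool [-0.339 -0.008  0.941] tilt xz -19.79
wrist16 face 532 c [ 14.6   0.8 -12.9] n tool [ 0.947 -0.015  0.321] tilt xz 18.74
scene16 lip 278 [514.5 -22.5] [147.3  82. ] 78.82
 lip y [  2.6 149.6] mid 76.08 x range [469.1 543.2]
scene16 344 1370 c [541.7 -22.7 101.9] n [-0.337  0.07   0.939] tilt 20.13 yaw -11.8
  carton 510 [ 45.9 105.2] 75.56
  x min 467.5 at z 76.5
  16 ......WWWWWWWWWWWWWWWWWWWWW....##
  14 .
[... 736 characters left out ...]
 14 ...........########.WWWWWWW......
  12 ...........#########WWWWWWW......
  10 #####################WWWWWWW.....
   8 #####################.WWWWWW.....
   6 ######################WWWWWW.....
   4 ######################.WWWWW.....
   2 .#####################WWWWW......
   0 ...###################WWWWW......
  -2 ..........###########.WWWWW......
  -4 .....WWWWW..#########.WWWWW......
  -6 .....WWWWWWW.#######.WWWWWW......
  -8 .....WWWWWWWW..###..WWWWWWW......
 -10 ......WWWWWWWWWWWWWWWWWWWWWW.....
 -12 ......WWWWWWWWWWWWWWWWWWWWWW.....
 -14 ......WWWWWWWWWWWWWWWWWWWWWW.....
 -16 ......WWWWWWWWWWWWWWWWWWWWWW.....
 -18 ......WWWWWWWWWWWWWWWWWWWWW......
 -20 .......WWWWWWWWWWWWWWWWWWWW......
```

```bash
python3 -c "
from h import *
print(arm.job_done())"
```

```text
the job is handed in; nothing more can be done
None
```

I handed the job in at about 23 s. The tagged carton is flush on the slope against the blue lip, tag end uphill and within about 1 mm of midway; the press is still gripped at about 20°, its pad flat on the orange spot to within about 2 mm, pushing at about 4.8 N, which puts the plunger roughly half way in.

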